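Square a welded bracket up in the corner of the fixture and hold it

ROBOT

A 6-joint arm with a two-finger parallel gripper is mounted at the origin on the work surface. World frame = base frame: x ahead of the robot, y to its left, z up, the work surface at z = 0. Lengths are in m, angles in rad, forces in N, time in s.
With the tool pointing down it reaches from about 0.375 to 0.9 m from the base axis. Payload 3.1 kg.
Tool frame: the origin (TCP) lies midway between the tips of the shut fingers; the grasp point (between the pads) lies 19 mm behind it; x points along the fingers, y is the direction in which the jaws open and shut, and the axes are right-handed (so a half turn about x gives the same grasp; the last joint's range is limited). The gripper opens to 87 mm and grips with 3 to 60 N. Pads are 19 mm wide; open, the fingers measure 117 mm over their backs; the gripper's body (75 mm by 190 mm) begins 51 mm behind the grasp point.
Start: joints at [1.117, 0.527, 1.433, -0, 1.181, -0.178], TCP at [0.17, 0.602, 0.223] pointing down, gripper open.
Joint ranges: [-3.08, 3.08], [-0.75, 2.2], [0.22, 2.44], [-1.43, 4.57], [0, 2.65], [-2.85, 2.85]. Speed limits (rad/s): [2.79, 2.79, 3.14, 3.14, 3.14, 3.14].

INTERFACE

Orientations are given as a unit quaternion [x, y, z, w].
In Python, from rig import get_obs, imaging, robot gives the robot as it stands.
- The arm moves only by the shell command python3 -m inch 'ROWS' [FORCE]. ROWS is JSON, a list of rows, each a list of 3 entries, a list of its own where there are three numbers: the finger opening in mm, from 0 to 87, then the shift along the tool's x, y, z in mm, then the turn, a rotation vector about the tool's x, y, z in degrees. In form: [[grip, [dx, dy, dz], [wx, wy, wz]], ...]. A call has 1 to 12 rows; each row shifts and turns the pose as measured when the row begins, along the tool's axes as they then stand; what a row does not reach is not made up. A row lasts 1/8 s, in which the tool goes at most 62.5 mm and 10.7 degrees, less where a joint would pass 70% of its speed; a pose out of reach is approached as far as the arm can. A call with a gripper value outside its range is refused whole. The fingers move at their own pace and stop on an object; FORCE is the grip in N (left out, the last holds). Time passes only in rows, so rows that do not move let the fingers close. It gives the time, the measured TCP pose, the force and the opening at its end, in the units of the state.
- get_obs(): the state, without advancing time (a new reading comes with each control period).
- imaging.camera(name): name is "scene" or "side" or "wrist"; returns the picture (480x640x3 uint8, red, green, blue); there is no depth.
- imaging.camera_params(name): a dict with "camera_matrix" (3x3 intrinsics, pixels), "k1" (the pictures are not rectified: a ray, as slopes to the right and down, at radius r is drawn at 1 + k1 r^2 times it, then the intrinsics apply), "xyz" and "rotation" of the camera in the world. Camera axes: x right, y down, z forward; pixel columns grow to the right and rows downward; lengths in m; the calibration is good to about 2 mm. A picture is of the moment at which its call begins: read the wrist's pose just before it. camera_params takes no time and is no camera call; for the wrist camera it gives the pose at the moment of the call.
- robot.hand_in(): hands the job in, once; it reports no verdict.
Trained networks look in the newest picture that a camera, given by its name, has taken for a name from the list of things; names that differ only in an ending like _2 or _b are one class to them, and where a whole thing is asked for, a point or a joint stands for the part that bears it (a point fixed in the world has none). Each returns a list of dicts, best first, with "confidence" (0 to 1); they miss things now and then, are a little off and sometimes report something else, mostly with a low value. They report only what shows in the picture. A call takes as long as a camera call. They do not tell look-alikes from the thing itself.
- imaging.cut_out(camera, target): "pixels" (480x640 bool, what is visible of it) and "box" ([centre column, centre row, width, height] in pixels, round what is visible of it).
- imaging.tip_of(camera, target): "pixel" ([column, row] in pixels: a listed point, or the origin of a listed thing).
The state is a dict: "time": time; "q": joint angles; "joint_velocities": joint speeds; "joint_torque": joint torques, N m; "position": TCP position; "tool_rot": TCP orientation; "ft_force": force on the tool from outside, world axes, zero at the start; "moment": the same for the moment, N m; "grip_width": finger opening in m.
Only numpy, scipy, OpenCV 4.12 (cv2) and the standard library are available. Lean on these libraries where they do the work, as an engineer would, in place of code of your own. Each camera call takes 0.05 s, during which the arm holds its last target. There are 200 camera calls.

TASK

Pick the bracket with the flat upright tab off the wire rack and set it flat on the bed of the squaring fixture, well clear of both fences, and there press it down firmly so that it beds level. Then slide it along the bed into the corner until its edges lie flush against both fences at once, and finish still gripping it and pushing it firmly against both fences: do not let go. Leave the other parts and tools where they are, and handle only this bracket.

Things in the scene. Friction and masses are not known exactly. Their poses are not given: they have to be found in the camera images.
- bracket: Smooth steel bracket, about 0.43 kg: square base plate 70 x 70 x 8 mm with a flat upright tab on its middle, 40 mm long (bracket's x), 10 mm thick (its y), from 8 to 50 mm above the underside: grip it across its thickness. Origin: centre of the underside; z up. Starts in any of four places on the rack, turned either way. Any of the four quarter turns may face the fences.
- fixture: Fixed, rigid squaring fixture: smooth aluminium bed plate 200 mm (its x) x 180 mm (its y) x 20 mm, with a steel fence along its far (+x) side and one along its -y side, at right angles. Origin: centre of the bed's underside, on the bench; bed surface 20 mm up. Turned up to 23 degrees. The free bed inside the fences covers x -100 to +80 and y -70 to +90 mm in its frame.
- fence_far: The fixture's far fence, 20 mm thick, 145 mm long along the fixture's y, rising 22 mm above the bed. Its stop face is the plane x = +80 mm of the fixture's frame. Origin: centre of its underside, on the bed.
- fence_side: The fixture's side fence, 20 mm thick, 165 mm long along the fixture's x, rising 22 mm above the bed. Its stop face is the plane y = -70 mm of the fixture's frame. Origin: centre of its underside, on the bed.
- corner (a point): The inner corner, at bed height, where the two stop faces meet (x +80, y -70, z +20 mm in the fixture's frame), axes as the fixture's: the far fence lies towards +x, the side fence towards -y. With the bracket home its origin is 35 mm to -x and 35 mm to +y of this point.
- rack: Fixed wire drying rack 260 x 260 mm, closely meshed, its top 30 mm above the bench. Origin: centre of its underside. It carries four parts with identical 70 mm square bases in a 2 x 2 layout, 120 mm apart.
- boss_plate: Not to be moved: steel part with the same base but a round post, 26 mm across, in place of the tab; 50 mm high. On the rack. Origin: centre of the underside.
- blank_a: Not to be moved: bare steel plate 70 x 70 x 8 mm on the rack. Origin: centre of the underside.
- blank_b: Not to be moved: another bare steel plate 70 x 70 x 8 mm on the rack. Origin: centre of the underside.
- can: Not to be moved: can 52 mm across, 110 mm high, standing beyond the gap between rack and fixture. Origin: centre of the underside.
- wire_brush: Not to be moved: brush lying crosswise beyond the fixture.
- wrench: Not to be moved: wrench lying between the rack and the fixture, pointing away from the robot.
Not all that is in view belongs to the job. What is shaped like the bracket but orange or red is not meant.

How it is judged:
By the outcome, as a careful person would: the job done as asked, in the order asked, and still so for the second after the job is handed in, while the arm keeps its last pose, push and grip.
It also fails if it takes over 64 s, if anything falls off the work surface, if the arm or the gripper's body presses on something with over 40 N, if the wrist force passes 120 N, or if a joint passes its speed limit or range.

## Working session

There is one attempt and no reset: what is moved stays moved. The work goes in short steps, Python scripts to look and compute and a shell command to move; the robot and the scene stay as the last step left them, time stands still between calls to the robot, and variables do not carry over. Pictures are saved under pics/ and viewed, about 8 in all and at most 12, crops included, and the job is handed in when it is done.

```bash
ls; mkdir -p pics; cat > h.py <<'E'
import numpy as np, cv2
from rig import get_obs, imaging, robot
from scipy.spatial.transform import Rotation as R
np.set_printoptions(precision=4, suppress=True)
def rotm(r):
    r=np.array(r,float)
    return r if r.shape==(3,3) else R.from_quat(r).as_matrix()
def ray(p,px):
    K=np.array(p["camera_matrix"]); d=np.array([(px[0]-K[0,2])/K[0,0],(px[1]-K[1,2])/K[1,1]])
    u=d.copy()
    for _ in range(20): u=d/(1+p["k1"]*(u@u))
    return rotm(p["rotation"])@np.array([u[0],u[1],1.])
def at_z(p,px,z):
    d=ray(p,px); o=np.array(p["xyz"]); return o+d*(z-o[2])/d[2]
def proj(p,X):
    c=rotm(p["rotation"]).T@(np.array(X,float)-np.array(p["xyz"])); u=c[:2]/c[2]; u=u*(1+p["k1"]*(u@u))
    K=np.array(p["camera_matrix"]); return np.array([K[0,0]*u[0]+K[0,2],K[1,1]*u[1]+K[1,2]])
def shot(name,f=None):
    p=imaging.camera_params(name); im=np.array(imaging.camera(name))
    if f: cv2.imwrite("pics/"+f,im[:,:,::-1])
    return p,im
E
python3 - <<'E'
from h import *
for c in ["scene","side"]:
    p,im=shot(c,c+"0.png"); print(c,p)
    for t in ["bracket","fixture","fence_far","fence_side","corner","rack","boss_plate","blank_a","can","wrench"]:
        for f in ("tip_of","cut_out"):
            r=getattr(imaging,f)(c,t)
            print(t,f,[(np.round(a.get("pixel",a.get("box")),1).tolist(),round(a["confidence"],2)) for a in r])
print(get_obs())
E
```

```text
pics
scene {'camera_matrix': array([[553.273 ,   0.    , 320.2938],
       [  0.    , 553.273 , 241.9041],
       [  0.    ,   0.    ,   1.    ]]), 'k1': -0.1373213740039221, 'xyz': array([ 1.4107, -0.5088,  1.0393]), 'rotation': array([ 0.7947,  0.4578, -0.1952, -0.3474])}
bracket tip_of [([418.0, 283.4], 0.94), ([338.2, 218.7], 0.87), ([426.5, 205.3], 0.85), ([393.7, 170.5], 0.61), ([344.3, 185.0], 0.58)]
bracket cut_out [([345.0, 182.6, 28.7, 23.4], 0.92), ([393.9, 167.6, 25.9, 19.9], 0.86), ([419.1, 283.7, 35.5, 29.0], 0.76), ([427.8, 202.8, 32.9, 27.1], 0.69), ([300.6, 255.2, 47.6, 42.2], 0.62), ([339.3, 218.2, 35.4, 23.4], 0.61)]
fixture tip_of [([226.2, 286.3], 0.92), ([345.8, 319.0], 0.42)]
fixture cut_out [([227.7, 286.2, 83.7, 75.1], 0.88)]
fence_far tip_of [([236.9, 306.8], 0.76)]
fence_far cut_out [([235.7, 304.8, 60.0, 24.6], 0.65)]
fence_side tip_of [([194.0, 285.9], 0.89)]
fence_side cut_out [([193.2, 287.8, 16.3, 55.7], 0.98)]
corner tip_of [([201.5, 311.6], 0.71)]
corner cut_out [([225.9, 287.3, 80.5, 73.2], 0.57)]
rack tip_of [([367.1, 232.5], 0.76), ([346.7, 321.2]
[... 1900 characters left out ...]
0.76)]
can cut_out [([395.2, 205.1, 17.1, 38.1], 0.67)]
wrench tip_of [([325.3, 260.0], 0.73)]
wrench cut_out [([391.0, 299.1, 111.6, 88.7], 0.73), ([328.5, 257.9, 53.7, 42.3], 0.64), ([251.7, 205.4, 25.0, 25.2], 0.32)]
{'time': 2.1, 'q': array([ 1.1175,  0.5275,  1.4327, -0.    ,  1.1814, -0.1785]), 'joint_velocities': array([-0.0006, -0.0006,  0.0011, -0.0003, -0.0017, -0.0007]), 'joint_torque': array([  0.0001, -44.0009, -17.6978,   0.0634,   0.0505,  -0.    ]), 'position': array([0.1696, 0.6015, 0.2226]), 'tool_rot': array([ 0.0968,  0.7004, -0.0968,  0.7005]), 'ft_force': array([-0.211 , -0.1963, -0.5011]), 'moment': array([-0.0481,  0.0267, -0.0279]), 'grip_width': 0.08656342870602313}
```

```bash
python3 - <<'E'
from h import *
S=imaging.camera_params("scene"); D=imaging.camera_params("side")
for n,s,d,z in [("corner",(201.5,311.6),(434.6,305),.02),("far",(236.9,306.8),(419.7,279),.02),("side",(194,285.9),(402.8,322.2),.02),("rack",(367.1,232.5),(282.8,216),0),("boss",(365,245.8),(306.8,211.2),.03),("blank1",(401.8,234),(290.9,188.2),.03),("blank2",(381.1,209.6),(256,205.8),.03),("br338/276",(338.2,218.7),(275.9,229.1),.03),("br426/236",(426.5,205.3),(236.1,184.7),.0),("br418/342",(418,283.4),(341.9,188.3),0),("br344/205",(344.3,185),(204.8,236.5),0),("br394/179",(393.7,170.5),(179,205.4),0),("can",(345.2,320.2),(391.3,221.8),0)]:
    print(n,at_z(S,s,z)[:2],at_z(D,d,z)[:2])
a=cv2.imread("pics/scene0.png"); b=cv2.imread("pics/side0.png")
A=cv2.resize(a[150:350,160:460],None,fx=2.6,fy=2.6,interpolation=cv2.INTER_CUBIC)
cv2.imwrite("pics/c1.png",A)
B=cv2.resize(b[160:350,170:470],None,fx=2.6,fy=2.6,interpolation=cv2.INTER_CUBIC); cv2.imwrite("pics/c2.png",B)
E
```

```text
corner [ 0.5417 -0.3209] [ 0.5457 -0.3169]
far [ 0.5699 -0.2406] [ 0.5845 -0.2377]
side [ 0.4542 -0.3065] [ 0.4494 -0.3039]
rack [0.4857 0.1934] [0.4928 0.1997]
boss [0.5536 0.1388] [0.5362 0.1428]
blank1 [0.5647 0.2522] [0.5714 0.26  ]
blank2 [0.451  0.2627] [0.4403 0.2558]
br338/276 [0.4241 0.1349] [0.4209 0.1357]
br426/236 [0.4733 0.4159] [0.4774 0.4174]
br418/342 [0.7131 0.1985] [0.7186 0.1917]
br344/205 [0.2676 0.2548] [0.2729 0.2652]
br394/179 [0.2806 0.4345] [0.2891 0.4354]
can [ 0.7209 -0.0272] [ 0.7154 -0.0214]
```

View pics/c1.png

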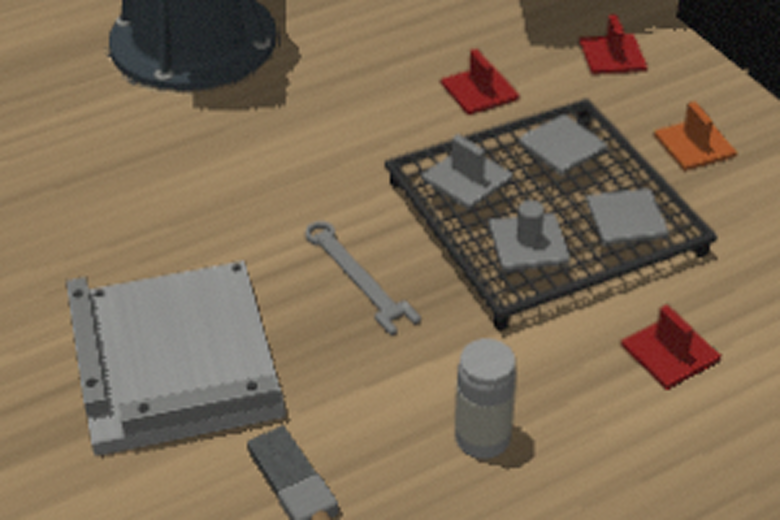

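View pics/c2.png

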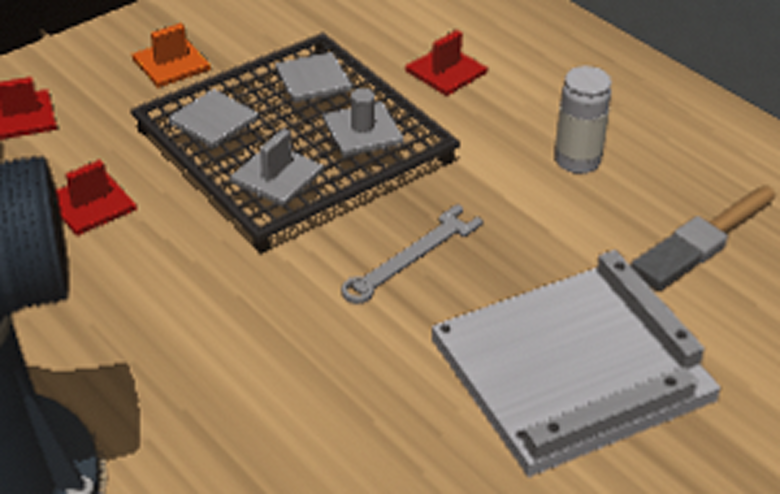

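The things like the bracket are the grey one on the rack, scene (338,219) / side (276,229); orange (427,203); and red at (344,185), (394,170) and (418,283). Only the grey one stands on the rack with a flat tab. The boss plate at (365,246) has a round post. Its position is about (0.422, 0.135), and both crops confirm this. Next I'll plan a move to look at it from above.

```bash
cat >> h.py <<'E'
def Rdown(yaw):  # tool x down, tool y at angle yaw in world xy
    x=np.array([0,0,-1.]); y=np.array([np.cos(yaw),np.sin(yaw),0]); return np.c_[x,y,np.cross(x,y)]
def plan(pos,yaw=None,step=55.):
    o=get_obs(); M=rotm(o["tool_rot"]); p=np.array(o["position"])
    cy=np.degrees(np.arctan2(M[1,1],M[0,1]))
    print("pos",p,"yaw",cy,"tilt",np.degrees(np.arccos(-M[2,0])))
    T=M if yaw is None else Rdown(np.radians(yaw))
    rv=np.degrees((R.from_matrix(M.T@T)).as_rotvec()); d=1000*M.T@(np.array(pos)-p)
    n=int(np.ceil(max(np.linalg.norm(d)/step,np.linalg.norm(rv)/10)))
    print("tool shift mm",d.round(1),"turn deg",rv.round(1),"rows",n)
    rr=R.from_rotvec(np.radians(rv/max(n,1)))
    for k in range(n):   # per-row shift in then-standing axes
        print("  ",(rr.inv()**k).apply(d/n).round(1),(rv/n).round(2))
E
python3 - <<'E'
from h import *
p=imaging.camera_params("wrist"); o=get_obs(); M=rotm(o["tool_rot"])
print(M); print("cam in tool",M.T@(np.array(p["xyz"])-o["position"]),"\n",M.T@rotm(p["rotation"]),p["camera_matrix"][0],p["k1"])
plan([0.42,0.135,0.28])
E
```

```text
[[ 0.      0.2713  0.9625]
 [ 0.      0.9625 -0.2713]
 [-1.      0.      0.    ]]
cam in tool [-0.1625  0.0013 -0.071 ] 
 [[-0.0002 -0.2577  0.9662]
 [ 1.      0.0002  0.0002]
 [-0.0003  0.9662  0.2577]] [366.9064   0.     318.5883] -0.023746287002941936
pos [0.1696 0.6015 0.2226] yaw 74.25711706018494 tilt 0.0019046298932418077
tool shift mm [ -57.4 -381.1  367.6] turn deg [0. 0. 0.] rows 10
   [ -5.7 -38.1  36.8] [0. 0. 0.]
   [ -5.7 -38.1  36.8] [0. 0. 0.]
   [ -5.7 -38.1  36.8] [0. 0. 0.]
   [ -5.7 -38.1  36.8] [0. 0. 0.]
   [ -5.7 -38.1  36.8] [0. 0. 0.]
   [ -5.7 -38.1  36.8] [0. 0. 0.]
   [ -5.7 -38.1  36.8] [0. 0. 0.]
   [ -5.7 -38.1  36.8] [0. 0. 0.]
   [ -5.7 -38.1  36.8] [0. 0. 0.]
   [ -5.7 -38.1  36.8] [0. 0. 0.]
```

```bash
python3 -m inch '[[87,[-6,-38,37],[0,0,0]],[87,[-6,-38,37],[0,0,0]],[87,[-6,-38,37],[0,0,0]],[87,[-6,-38,37],[0,0,0]],[87,[-6,-38,37],[0,0,0]],[87,[-6,-38,37],[0,0,0]],[87,[-6,-38,37],[0,0,0]],[87,[-6,-38,37],[0,0,0]],[87,[-6,-38,37],[0,0,0]],[87,[-6,-38,37],[0,0,0]],[87,[0,0,0],[0,0,0]]]'
python3 - <<'E'
from h import *
p,im=shot("wrist","w1.png")
for t in ["bracket","boss_plate"]:
  print(t,[(np.round(a["pixel"],1),a["confidence"],at_z(p,a["pixel"],.03)) for a in imaging.tip_of("wrist",t)])
for i,a in enumerate(imaging.cut_out("wrist","bracket")): 
  print(a["box"],a["confidence"]); m=np.array(a["pixels"]).astype(np.uint8)
  if i==0: np.save("m.npy",m)
plan([0.42,0.135,0.28])
E
```

```text
time: 3.48
position: [0.4341, 0.1235, 0.2861]
tool_rot: [0.098, 0.696, -0.094, 0.705]
ft_force: [-0.2, 0.6, -0.7]
grip_width: 0.0872
bracket [(array([554.6, 169.1]), 0.95, array([0.4677, 0.3966, 0.03  ])), (array([327.6, 194.1]), 0.74, array([0.426, 0.14 , 0.03 ])), (array([418.1, 377.2]), 0.69, array([0.6935, 0.192 , 0.03  ])), (array([389.,  23.]), 0.57, array([0.2731, 0.2468, 0.03  ]))]
boss_plate [(array([350.9, 283.8]), 0.68, array([0.5398, 0.1386, 0.03  ])), (array([432.1, 166.6]), 0.45, array([0.4277, 0.2614, 0.03  ]))]
[554.4, 16.8, 74.8, 33.5] 0.93
[389.2, 30.6, 73.2, 60.1] 0.87
[327.4, 192.2, 85.8, 84.0] 0.74
[560.2, 169.6, 65.9, 69.0] 0.69
[413.8, 363.2, 46.6, 20.5] 0.57
pos [0.4304 0.1272 0.2851] yaw 74.78636523259951 tilt 0.5425862790260485
tool shift mm [  5.    4.7 -12.1] turn deg [0. 0. 0.] rows 1
   [  5.    4.7 -12.1] [0. 0. 0.]
```

View pics/w1.png

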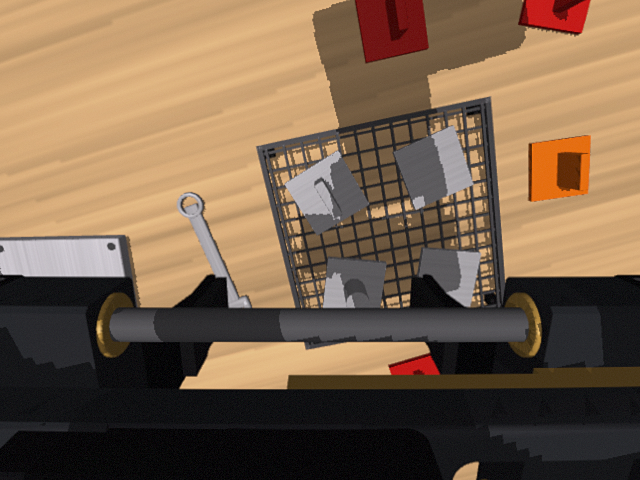

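The wrist view shows the grey tabbed bracket at (327,192), the boss at (352,285), blanks at (433,165) and (448,275), and red and orange look-alikes outside the rack. I'll confirm with one enlarged crop and take the yaw from it.

```bash
python3 - <<'E'
from h import *
p=imaging.camera_params("wrist")
ms=imaging.cut_out("wrist","bracket")
m=[a for a in ms if abs(a["box"][0]-327)<12 and abs(a["box"][1]-192)<12][0]
m=np.array(m["pixels"]).astype(np.uint8)
cs=max(cv2.findContours(m,0,2)[0],key=cv2.contourArea)[:,0,:]
W=np.array([at_z(p,c,.038)[:2] for c in cs],np.float32)*1000
r=cv2.minAreaRect(W); print(r); print(np.array([at_z(p,(327.6,194.1),.03),]))
for X in [cv2.boxPoints(r)]: print([proj(p,[*(x/1000),.038]).round() for x in X])
im=cv2.imread("pics/w1.png")
cv2.imwrite("pics/w1c.png",cv2.resize(im[140:245,270:385],None,fx=5,fy=5,interpolation=cv2.INTER_CUBIC))
E
```

```text
((419.33831787109375, 142.82290649414062), (70.1839370727539, 69.81853485107422), 16.832242965698242)
[[0.421  0.1439 0.03  ]]
[array([337., 149.]), array([283., 184.]), array([317., 236.]), array([369., 204.])]
```

View pics/w1c.png

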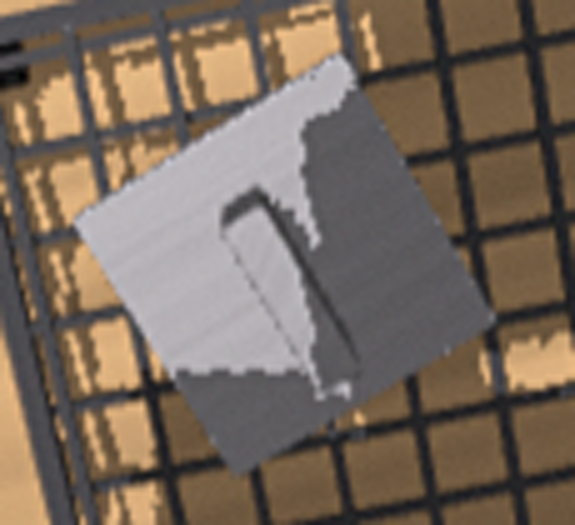

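The crop confirms it: a flat tab on a square grey base, with the tab's long axis at about 17° in the world. The camera pose drifted slightly as the arm settled, so I'll re-measure now that it has stopped.

```bash
python3 - <<'E'
from h import *
p,im=shot("wrist")
for a in imaging.tip_of("wrist","bracket"): print(a["pixel"],a["confidence"],at_z(p,a["pixel"],.03))
for a in imaging.cut_out("wrist","bracket"):
  m=np.array(a["pixels"]).astype(np.uint8)
  cs=max(cv2.findContours(m,0,2)[0],key=cv2.contourArea)[:,0,:]
  r=cv2.minAreaRect(np.array([at_z(p,c,.038)[:2] for c in cs],np.float32)*1000)
  print(a["box"],r)
  if abs(r[0][0]-423)+abs(r[0][1]-140)<30: b=r
plan([b[0][0]/1000,b[0][1]/1000,0.14],b[2]+90)
print(get_obs()["q"])
E
```

```text
[552.5, 174.9] 0.84 [0.4665 0.3974 0.03  ]
[321.2, 198.5] 0.79 [0.4239 0.1357 0.03  ]
[415.6, 383.1] 0.79 [0.6947 0.1929 0.03  ]
[553.9, 2.3] 0.65 [0.2908 0.4181 0.03  ]
[387.4, 30.3] 0.58 [0.2737 0.2466 0.03  ]
[554.8, 174.9, 68.8, 65.1] ((466.068115234375, 396.0277099609375), (71.3065414428711, 67.71907806396484), 81.32108306884766)
[390.2, 35.8, 71.6, 70.3] ((274.65277099609375, 247.83387756347656), (66.46640014648438, 64.79668426513672), 86.10309600830078)
[555.2, 20.1, 76.1, 40.1] ((304.4752197265625, 410.07293701171875), (68.04317474365234, 39.165496826171875), 68.09117126464844)
[413.0, 364.9, 50.7, 16.1] ((661.1503295898438, 192.73350524902344), (66.53279876708984, 25.101613998413086), 74.24889373779297)
[324.7, 198.4, 81.6, 86.1] ((424.42901611328125, 138.95655822753906), (70.034423828125, 69.8960189819336), 16.20269775390625)
pos [0.4307 0.1275 0.2852] yaw 74.85924144786955 tilt 0.5732695379186398
tool shift mm [145.2   8.4 -10.1] turn deg [-31.3   0.5  -0.3] rows 4
   [36.3  2.1 -2.5] [-7.84  0.12 -0.07]
   [36.3  2.5 -2.1] [-7.84  0.12 -0.07]
   [36.3  2.8 -1.7] [-7.84  0.12 -0.07]
   [36.3  3.  -1.2] [-7.84  0.12 -0.07]
[ 0.0347  0.2012  1.7759  0.0053  1.1557 -1.274 ]
```

```bash
python3 -m inch '[[60,[36,2,-2.5],[-8,0,0]],[60,[36,2.5,-2],[-8,0,0]],[60,[36,3,-1.5],[-8,0,0]],[60,[36,3,-1],[-7.5,0.5,-0.3]],[60,[0,0,0],[0,0,0]],[60,[0,0,0],[0,0,0]]]'
python3 - <<'E'
from h import *
p,im=shot("wrist","w2.png"); print(get_obs()["position"])
for a in imaging.tip_of("wrist","bracket"): print(a["pixel"],a["confidence"],at_z(p,a["pixel"],.03))
for a in imaging.cut_out("wrist","bracket"):
  m=np.array(a["pixels"]).astype(np.uint8)
  cs=max(cv2.findContours(m,0,2)[0],key=cv2.contourArea)[:,0,:]
  print(a["box"],cv2.minAreaRect(np.array([at_z(p,c,.038)[:2] for c in cs],np.float32)*1000))
plan([.4244,.139,0.14],106.2)
E
```

```text
time: 4.62
position: [0.4268, 0.144, 0.1398]
tool_rot: [-0.11, 0.696, 0.108, 0.701]
ft_force: [0.1, -1.0, 0.2]
grip_width: 0.0601
[0.4267 0.144  0.14  ]
[519.3, 76.7] 0.9 [0.2752 0.2422 0.03  ]
[312.5, 234.5] 0.66 [0.4261 0.1401 0.03  ]
[311.2, 233.9, 99.7, 96.8] ((424.620361328125, 139.05555725097656), (71.86030578613281, 70.64397430419922), 15.801545143127441)
[524.0, 74.6, 129.8, 131.8] ((274.7249755859375, 241.38528442382812), (65.10615539550781, 68.7636947631836), 86.96863555908203)
pos [0.4271 0.1437 0.1403] yaw 107.7274418686191 tilt 0.5640294618051351
tool shift mm [ 0.3 -3.7 -4. ] turn deg [1.5 0.5 0.2] rows 1
   [ 0.3 -3.7 -4. ] [1.53 0.51 0.25]
```

View pics/w2.png

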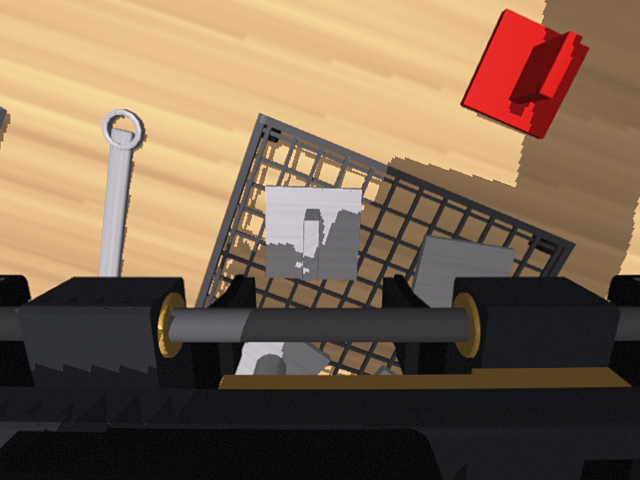

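The base edges are now square to the view at (312,234), and the tab is vertical between the jaws. I'll correct the pose and descend.

```bash
python3 -m inch '[[60,[20,-3.5,-4],[1.7,0.5,0.2]],[60,[30,0,0],[0,0,0]],[60,[20,0,0],[0,0,0]],[60,[0,0,0],[0,0,0]]]'
python3 - <<'E'
from h import *
plan([.4246,.139,0.041],106.0)
E
```

```text
time: 5.28
position: [0.4302, 0.139, 0.0739]
tool_rot: [-0.098, 0.695, 0.096, 0.706]
ft_force: [0.3, 0.2, 0.4]
grip_width: 0.0598
pos [0.4302 0.139  0.0739] yaw 105.78122158884507 tilt 0.8435999111329474
tool shift mm [32.8  1.6 -5.8] turn deg [-0.2  0.8  0.2] rows 1
   [32.8  1.6 -5.8] [-0.22  0.82  0.21]
```

```bash
python3 -m inch '[[60,[12,1.5,-6],[-0.2,0.8,0.2]],[60,[11,0,-1],[0,0,0]],[60,[9,0,-1],[0,0,0]],[60,[0,0,0],[0,0,0]]]'
python3 - <<'E'
from h import *
plan([.4246,.139,0.041],106.0); print(get_obs()["ft_force"])
E
```

```text
time: 5.78
position: [0.4238, 0.1383, 0.0422]
tool_rot: [-0.098, 0.699, 0.098, 0.702]
ft_force: [0.4, -1.2, -0.0]
grip_width: 0.0601
pos [0.4238 0.1383 0.0422] yaw 105.96053898317514 tilt 0.2703389461201045
tool shift mm [1.2 0.4 1. ] turn deg [-0.   0.3  0.1] rows 1
   [1.2 0.4 1. ] [-0.04  0.26  0.06]
[ 0.3915 -1.1818 -0.0131]
```

Good. I'll close on the tab and lift.

```bash
python3 -m inch '[[60,[0.5,0.4,1],[0,0.3,0]],[0,[0,0,0],[0,0,0]],[0,[0,0,0],[0,0,0]],[0,[0,0,0],[0,0,0]],[0,[0,0,0],[0,0,0]],[0,[0,0,0],[0,0,0]],[0,[0,0,0],[0,0,0]]]' 50
python3 - <<'E'
from h import *
print(get_obs()["ft_force"],get_obs()["grip_width"]); plan([.4246,.139,0.14],106)
E
```

```text
time: 6.65
position: [0.4254, 0.1391, 0.0423]
tool_rot: [-0.099, 0.7, 0.098, 0.701]
ft_force: [0.3, 0.1, -1.3]
grip_width: 0.0095
[ 0.2806  0.1252 -1.2849] 0.009517553231365229
pos [0.4254 0.1391 0.0423] yaw 105.97373857304817 tilt 0.10299275020190124
tool shift mm [-97.7  -0.   -0.8] turn deg [-0.   0.   0.1] rows 2
   [-48.9  -0.   -0.4] [-0.01  0.02  0.05]
   [-48.9   0.   -0.4] [-0.01  0.02  0.05]
```

```bash
python3 -m inch '[[0,[-30,0,0],[0,0,0]],[0,[-50,0,0],[0,0,0]],[0,[-50,0,0],[0,0,0]],[0,[-20,0,0],[0,0,0]],[0,[0,0,0],[0,0,0]]]'
python3 - <<'E'
from h import *
print(get_obs()["ft_force"],get_obs()["grip_width"]); plan([.47,-.21,0.20],75)
E
```

```text
time: 7.28
position: [0.4226, 0.139, 0.1938]
tool_rot: [-0.098, 0.703, 0.098, 0.698]
ft_force: [-0.1, 0.6, -4.2]
grip_width: 0.0095
[-0.0856  0.5884 -4.2073] 0.009535299686480519
pos [0.4226 0.139  0.1938] yaw 105.94570879677696 tilt 0.43550138098819074
tool shift mm [  -6.  -348.6  -50.3] turn deg [30.9 -0.4  0.1] rows 7
   [ -0.9 -49.8  -7.2] [ 4.42 -0.06  0.01]
   [ -0.9 -50.2  -3.3] [ 4.42 -0.06  0.01]
   [ -0.9 -50.3   0.6] [ 4.42 -0.06  0.01]
   [ -0.9 -50.1   4.4] [ 4.42 -0.06  0.01]
   [ -0.9 -49.6   8.3] [ 4.42 -0.06  0.01]
   [ -0.9 -48.8  12.1] [ 4.42 -0.06  0.01]
   [ -0.9 -47.8  15.8] [ 4.42 -0.06  0.01]
```

Lifted, with the bracket's weight showing as −4.2 N. I'll carry it over the bed.

```bash
python3 -m inch '[[0,[-1,-50,-7],[4.4,0,0]],[0,[-1,-50,-3],[4.4,0,0]],[0,[-1,-50,0.5],[4.4,0,0]],[0,[-1,-50,4.5],[4.4,0,0]],[0,[-1,-50,8],[4.4,0,0]],[0,[-1,-49,12],[4.4,0,0]],[0,[-1,-48,16],[4.4,0,0]],[0,[0,0,0],[0,0,0]],[0,[0,0,0],[0,0,0]]]'
python3 - <<'E'
from h import *
p,im=shot("wrist","w3.png")
for t in ["corner","fixture","fence_far","fence_side"]:
  z=.0 if t=="fixture" else .02
  print(t,[(np.round(a["pixel"],1),a["confidence"],at_z(p,a["pixel"],z)) for a in imaging.tip_of("wrist",t)])
plan([.487,-.221,0.20],75)
E
```

```text
time: 8.4
position: [0.4607, -0.2163, 0.1832]
tool_rot: [0.1, 0.713, -0.094, 0.688]
ft_force: [-0.2, 1.3, -4.0]
grip_width: 0.0096
corner []
fixture []
fence_far []
fence_side [(array([224.2, 246.4]), 0.79, array([ 0.452, -0.302,  0.02 ])), (array([518. , 180.4]), 0.75, array([ 0.4657, -0.0307,  0.02  ]))]
pos [ 0.4621 -0.2162  0.1851] yaw 74.38484598603485 tilt 1.791805718516852
tool shift mm [-15.7   2.1  24.8] turn deg [-0.6 -1.8 -0.1] rows 1
   [-15.7   2.1  24.8] [-0.61 -1.79 -0.11]
```

View pics/w3.png

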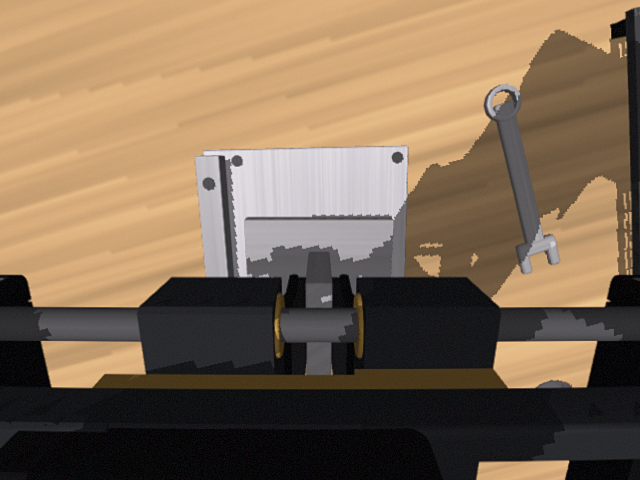

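The wrist view shows the bed's near edge at rows 146–151 (columns 205–408), the side fence at columns 197–232 on the left, and the held bracket at (318,245). I'll fit the bed edges for the fixture's yaw and position.

```bash
python3 - <<'E'
from h import *
p,im=shot("wrist","w4.png"); hs=cv2.cvtColor(im,cv2.COLOR_RGB2HSV)[:,:,1].astype(int)
def sub(prof):  # subpixel crossing of 60 from high->low
    i=int(np.argmax((prof[:-1]>45)&(prof[1:]<=45))); return i+(prof[i]-45)/max(1,prof[i]-prof[i+1])
top=[(c,120+sub(hs[120:180,c])) for c in range(250,392,3)]
right=[(450-sub(hs[r,450:380:-1]),r) for r in range(160,265,3)]
left=[(150+sub(hs[r,150:240]),r) for r in range(175,270,3)]
print(top[::12],right[::8],left[::8])
def line(pts,z):
    W=np.array([at_z(p,q,z)[:2] for q in pts],np.float32)
    for _ in range(2):
        vx,vy,x,y=cv2.fitLine(W,cv2.DIST_HUBER,0,.01,.01).ravel(); e=abs((W-[x,y])@[-vy,vx]); W=W[e<max(.001,2*np.median(e))]
    a=np.degrees(np.arctan2(vy,vx)); return a%180,np.array([x,y]),e.max(),len(W)
T=line(top,.02);Rr=line(right,.02);L=line(left,.042)
print("near edge",T,"\nright",Rr,"\nleft",L)
E
```

```text
[(250, np.float64(146.1315789473684)), (286, np.float64(145.484375)), (322, np.float64(144.63855421686748)), (358, np.float64(144.0))] [(np.float64(407.33684210526314), 160), (np.float64(406.3529411764706), 184), (np.float64(405.35897435897436), 208), (np.float64(404.484375), 232), (np.float64(403.7674418604651), 256)] [(np.float64(196.68493150684932), 175), (np.float64(198.8815789473684), 199), (np.float64(201.02564102564102), 223), (np.float64(203.38181818181818), 247)]
near edge (np.float32(75.50125), array([ 0.3907, -0.1928], dtype=float32), np.float32(0.00015403796), 48) 
right (np.float32(165.44894), array([ 0.4661, -0.1338], dtype=float32), np.float32(0.0002863193), 35) 
left (np.float32(165.51399), array([ 0.4245, -0.308 ], dtype=float32), np.float32(0.00016964972), 32)
```

Fixture yaw is −14.5°, with three edges agreeing to 0.05°, and the centre is (0.484, −0.231). The placing target is fixture (0, 10), world (0.4866, −0.2213), at jaw yaw 75.5. The home pose would be (0.519, −0.276).

```bash
python3 - <<'E'
from h import *
plan([.4866,-.2213,0.10],75.5)
E
```

```text
pos [ 0.4623 -0.2164  0.1853] yaw 74.38156699613205 tilt 1.7530331091223952
tool shift mm [84.5  1.7 27.3] turn deg [-1.1 -1.8 -0.1] rows 2
   [42.3  0.8 13.6] [-0.56 -0.88 -0.05]
   [42.5  0.8 13. ] [-0.56 -0.88 -0.05]
```

```bash
python3 -m inch '[[0,[42,1,14],[-1.1,-1.8,0]],[0,[43,1,13],[0,0,0]],[0,[0,0,0],[0,0,0]],[0,[0,0,0],[0,0,0]]]'
python3 - <<'E'
from h import *
plan([.4866,-.2213,0.045],75.5);print(get_obs()["ft_force"])
E
```

```text
time: 9.2
position: [0.4907, -0.2201, 0.101]
tool_rot: [0.087, 0.699, -0.088, 0.704]
ft_force: [0.3, 0.6, -3.5]
grip_width: 0.01
pos [ 0.4907 -0.2201  0.101 ] yaw 75.77755742572722 tilt 0.4173335642919298
tool shift mm [56.  -2.1 -4.1] turn deg [0.3 0.4 0. ] rows 2
   [28.  -1.1 -2. ] [0.14 0.21 0.02]
   [28.  -1.1 -1.9] [0.14 0.21 0.02]
[ 0.3225  0.5544 -3.4509]
```

```bash
python3 -m inch '[[0,[20,-2,-4],[0.3,0.4,0]],[0,[20,0,-1],[0,0,0]],[0,[15,0,-1],[0,0.2,0]],[0,[0,0,0],[0,0,0]],[0,[0,0,0],[0,0,0]]]' 60
python3 - <<'E'
from h import *
plan([.4866,-.2213,0.034],75.5);print(get_obs()["ft_force"],get_obs()["moment"])
E
```

```text
time: 9.82
position: [0.4882, -0.223, 0.0526]
tool_rot: [0.086, 0.698, -0.092, 0.704]
ft_force: [0.6, -0.4, -3.7]
grip_width: 0.0093
pos [ 0.4882 -0.223   0.0526] yaw 75.55401630866274 tilt 0.6442640268660924
tool shift mm [18.5  1.4 -2.2] turn deg [0.1 0.5 0.4] rows 1
   [18.5  1.4 -2.2] [0.06 0.54 0.36]
[ 0.5666 -0.392  -3.7489] [-0.0157  0.0224  0.0076]
```

```bash
python3 -m inch '[[0,[8,1.5,-2.5],[0,0.5,0.4]],[0,[6,0,0],[0,0.1,0]],[0,[3,0,0],[0,0,0]],[0,[0,0,0],[0,0,0]]]'
python3 - <<'E'
from h import *
plan([.4866,-.2213,0.0323],75.5);print(get_obs()["ft_force"],get_obs()["moment"])
E
```

```text
time: 10.32
position: [0.4869, -0.2214, 0.0355]
tool_rot: [0.089, 0.701, -0.089, 0.702]
ft_force: [0.2, -0.1, -3.8]
grip_width: 0.0096
pos [ 0.4869 -0.2214  0.0355] yaw 75.55895723213722 tilt 0.026139906862514654
tool shift mm [ 3.2  0.  -0.3] turn deg [ 0.1  0.  -0. ] rows 1
   [ 3.2  0.  -0.3] [ 0.06  0.02 -0.02]
[ 0.1658 -0.1131 -3.756 ] [ 0.0426  0.0257 -0.0219]
```

Level, with about 3 mm to go. I'll come down gently.

```bash
python3 -m inch '[[0,[2,0,0],[0,0,0]],[0,[1,0,0],[0,0,0]],[0,[1,0,0],[0,0,0]],[0,[0,0,0],[0,0,0]]]'
python3 - <<'E'
from h import *
plan([.4866,-.2213,0.0323],75.5);print(get_obs()["ft_force"],get_obs()["moment"])
E
```

```text
time: 10.82
position: [0.4872, -0.2216, 0.0336]
tool_rot: [0.089, 0.701, -0.089, 0.702]
ft_force: [-0.5, -0.4, -3.7]
grip_width: 0.0095
pos [ 0.4872 -0.2216  0.0336] yaw 75.57762819590333 tilt 0.10150663386240698
tool shift mm [ 1.3  0.2 -0.7] turn deg [0.1 0.1 0. ] rows 1
   [ 1.3  0.2 -0.7] [0.08 0.1  0.02]
[-0.524  -0.4023 -3.6889] [0.0297 0.0147 0.0591]
```

```bash
python3 -m inch '[[0,[2,0,0],[0,0,0]],[0,[2,0,0],[0,0,0]],[0,[2,0,0],[0,0,0]]]'
python3 - <<'E'
from h import *
plan([.4866,-.2213,0.0323],75.5);print(get_obs()["ft_force"],get_obs()["moment"])
E
```

```text
time: 11.2
position: [0.4874, -0.2217, 0.0333]
tool_rot: [0.088, 0.7, -0.089, 0.703]
ft_force: [-2.7, 2.8, 14.8]
grip_width: 0.0095
pos [ 0.4874 -0.2217  0.0333] yaw 75.60986050003078 tilt 0.1948106579052244
tool shift mm [ 1.   0.2 -0.8] turn deg [0.1 0.2 0.1] rows 1
   [ 1.   0.2 -0.8] [0.11 0.18 0.08]
[-2.6837  2.7592 14.8226] [ 0.3022  0.5938 -0.0019]
```

Contact came at TCP z 0.0333, with about 18 N of normal force. The moment puts that contact at the bracket's near (−x) edge, so it sits slightly pitched in the grip. I'll press harder and give it a little pitch so it beds flat.

```bash
python3 -m inch '[[0,[3,0,-0.5],[0,0.4,0]],[0,[3,0,0],[0,0.4,0]],[0,[3,0,0],[0,0.4,0]]]'
python3 - <<'E'
from h import *
plan([.4866,-.2213,0.0323],75.5);o=get_obs();f=np.array(o["ft_force"])+[0,0,3.8];m=np.array(o["moment"]);print(f,m,"contact rel TCP mm",-1000*m[1]/f[2],1000*m[0]/f[2])
E
```

```text
time: 11.58
position: [0.4872, -0.2217, 0.0332]
tool_rot: [0.088, 0.707, -0.089, 0.696]
ft_force: [-5.4, 2.4, 20.4]
grip_width: 0.0098
pos [ 0.4872 -0.2217  0.0332] yaw 75.60775123591316 tilt 0.842229453450624
tool shift mm [ 0.9  0.2 -0.7] turn deg [ 0.1 -0.8  0.2] rows 1
   [ 0.9  0.2 -0.7] [ 0.11 -0.82  0.17]
[-5.4161  2.4205 24.2178] [0.4314 0.4922 0.0368] contact rel TCP mm -20.323558209791866 17.814229561111475
```

```bash
python3 -m inch '[[0,[4,0,0],[0,0.6,0.4]],[0,[4.5,0,0],[0,0.4,0.3]],[0,[4.5,0,0],[0,0.3,0.3]]]'
python3 - <<'E'
from h import *
plan([.4866,-.2213,0.0323],75.5);o=get_obs();f=np.array(o["ft_force"])+[0,0,3.8];m=np.array(o["moment"]);print(f,m,"contact rel TCP mm",-1000*m[1]/f[2],1000*m[0]/f[2])
E
```

```text
time: 11.95
position: [0.4872, -0.2215, 0.0329]
tool_rot: [0.093, 0.713, -0.082, 0.69]
ft_force: [-6.4, 4.4, 33.2]
grip_width: 0.0097
pos [ 0.4872 -0.2215  0.0329] yaw 75.72041263341396 tilt 2.0294337405383662
tool shift mm [ 0.6  0.1 -0.6] turn deg [ 0.2 -1.9 -0.7] rows 1
   [ 0.6  0.1 -0.6] [ 0.23 -1.91 -0.68]
[-6.4128  4.3795 37.0176] [ 0.1355  0.974  -0.0556] contact rel TCP mm -26.31098869298882 3.661700284611883
```

The lateral forces make the contact point hard to read, since the moment's reference point is unclear. The pads hold roll stiffly and pitch can pivot in the grip, so the sound approach is a vertical tool with a firm press. I'll go back to vertical while pressing.

```bash
python3 -m inch '[[0,[4,0,0],[0,-0.8,-0.4]],[0,[4,0,0],[0,-0.7,-0.3]],[0,[4,0,0],[0,-0.5,-0.1]],[0,[4,0,0],[0,0,0]]]'
python3 - <<'E'
from h import *
plan([.4866,-.2213,0.0323],75.5);o=get_obs();f=np.array(o["ft_force"])+[0,0,3.8];m=np.array(o["moment"]);print(f,m,o["grip_width"])
F=R.from_euler('z',-14.5,degrees=True).as_matrix()
print("fixture frame f,m",F.T@f,F.T@m,"tau",o["joint_torque"],o["q"])
E
```

```text
time: 12.45
position: [0.4884, -0.2223, 0.0326]
tool_rot: [0.085, 0.698, -0.09, 0.705]
ft_force: [-5.8, 2.3, 31.5]
grip_width: 0.0096
pos [ 0.4884 -0.2223  0.0326] yaw 75.7274143971408 tilt 0.6494125257065642
tool shift mm [ 0.3  0.5 -2. ] turn deg [0.2 0.6 0.3] rows 1
   [ 0.3  0.5 -2. ] [0.23 0.56 0.33]
[-5.8188  2.2516 35.3338] [ 0.9049  1.2775 -0.105 ] 0.009592429578553281
fixture frame f,m [-6.1972  0.723  35.3338] [ 0.5562  1.4634 -0.105 ] tau [  0.0018 -27.3702  -7.9886  -0.0121  -2.251   -0.0794] [-0.6344  0.7069  1.8014 -0.003   0.6221 -1.9538]
```

With the moment reference about 0.17 m above the tip, the readings agree with each other. The contact centroid moves from y +12 to −15 mm as roll goes from −0.33° to +0.7°, so a vertical tool is level and the centroid is well inside the base. One last firm press at vertical.

```bash
python3 -m inch '[[0,[4,0.3,-1],[-0.1,0.6,0.3]],[0,[4,0,0],[0,0,0]],[0,[4,0,0],[0,0.1,0]]]'
cat >> h.py <<'E'
def st(h=.17):
    o=get_obs(); F=R.from_euler('z',-14.5,degrees=True).as_matrix()
    f=F.T@(np.array(o["ft_force"])+[0,0,3.8]); m=F.T@np.array(o["moment"])
    p=F.T@(np.array(o["position"])-[.4841,-.2309,0])*1000
    print("fix pos mm",p.round(2),"f",f.round(1),"m",m.round(2),"centroid x,y",(1000*(-h*f[0]-m[1])/f[2]).round(1),(1000*(m[0]-h*f[1])/f[2]).round(1),"t",o["time"],"w",o["grip_width"])
E
python3 - <<'E'
from h import *
plan([.4866,-.2213,0.0323],75.5); st()
E
```

```text
time: 12.82
position: [0.4884, -0.2223, 0.0326]
tool_rot: [0.086, 0.701, -0.089, 0.703]
ft_force: [-5.4, 4.0, 30.0]
grip_width: 0.0097
pos [ 0.4884 -0.2223  0.0326] yaw 75.78740773503164 tilt 0.2405594004895306
tool shift mm [ 0.3  0.6 -2. ] turn deg [0.3 0.2 0.2] rows 1
   [ 0.3  0.6 -2. ] [0.29 0.18 0.16]
fix pos mm [ 2.05  9.38 32.62] f [-6.2  2.5 33.8] m [ 0.45  1.19 -0.01] centroid x,y -3.8 0.8 t 12.825 w 0.009663919509539681
```

The centroid is now at (−4, +1) mm with 34 N of press, so it is bedded flat and level. Next I'll slide towards the corner with light down-pressure and stop a few mm short.

```bash
python3 -m inch '[[0,[1,-3,3],[0.3,0.2,0.15]],[0,[1,-6,6],[0,0,0]],[0,[1,-6,6],[0,0,0]],[0,[1,-6,6],[0,0,0]],[0,[1,-3,3],[0,0,0]],[0,[1,0,0],[0,0,0]]]'
python3 - <<'E'
from h import *
plan([.5189,-.2761,0.0326],75.5); st()
E
```

```text
time: 13.58
position: [0.5077, -0.2525, 0.0327]
tool_rot: [0.09, 0.701, -0.089, 0.702]
ft_force: [-3.2, 1.7, 11.4]
grip_width: 0.0092
pos [ 0.5077 -0.2525  0.0327] yaw 75.46838806932072 tilt 0.10161607167861698
tool shift mm [  0.1 -20.1  16.8] turn deg [-0.   0.1 -0. ] rows 1
   [  0.1 -20.1  16.8] [-0.03  0.09 -0.04]
fix pos mm [ 28.21 -14.99  32.66] f [-3.6  0.9 15.2] m [0.11 0.44 0.04] centroid x,y 11.2 -2.8 t 13.575 w 0.009188083468042646
```

```bash
python3 -m inch '[[0,[1,-6,5],[0,0.1,0]],[0,[1,-6,5],[0,0,0]],[0,[1,-4,3],[0,0,0]],[0,[1,0,0],[0,0,0]],[0,[1,0,0],[0,0,0]]]'
python3 - <<'E'
from h import *
plan([.5189,-.2761,0.0326],75.5); st()
E
```

```text
time: 14.2
position: [0.5185, -0.2727, 0.0327]
tool_rot: [0.09, 0.701, -0.089, 0.702]
ft_force: [-1.9, 3.6, 11.3]
grip_width: 0.0097
pos [ 0.5185 -0.2727  0.0327] yaw 75.47870446823904 tilt 0.11713485241685945
tool shift mm [ 0.1 -3.2  1.2] turn deg [-0.   0.1 -0.1] rows 1
   [ 0.1 -3.2  1.2] [-0.02  0.1  -0.07]
fix pos mm [ 43.81 -31.86  32.68] f [-2.7  3.  15.1] m [ 0.28  0.52 -0.06] centroid x,y -4.3 -15.2 t 14.2 w 0.00965390699745031
```

Next, push against the side fence (−y).

```bash
python3 -m inch '[[0,[1,-2,0],[0,0.1,0]],[0,[1,-2,0],[0,0,0]],[0,[1,-2,0],[0,0,0]]]'
python3 - <<'E'
from h import *
plan([.5189,-.2761,0.0326],75.5); st()
E
```

```text
time: 14.58
position: [0.5194, -0.2776, 0.0327]
tool_rot: [0.091, 0.7, -0.089, 0.702]
ft_force: [0.7, 10.4, 14.3]
grip_width: 0.0096
pos [ 0.5194 -0.2776  0.0327] yaw 75.38265928369287 tilt 0.2832369669332004
tool shift mm [ 0.1  1.4 -0.9] turn deg [-0.1  0.1 -0.3] rows 1
   [ 0.1  1.4 -0.9] [-0.12  0.13 -0.25]
fix pos mm [ 45.86 -36.41  32.68] f [-1.9 10.2 18.1] m [1.36 0.34 0.04] centroid x,y -0.7 -20.7 t 14.575 w 0.009603424872691958
```

```bash
python3 -m inch '[[0,[1,-2,1.5],[0,0.1,-0.2]],[0,[1,-2,1.5],[0,0,0]],[0,[1,-2,2],[0,0,0]],[0,[1,-2,2],[0,0,0]]]'
python3 - <<'E'
from h import *
plan([.5189,-.2761,0.0326],75.5); st()
E
```

```text
time: 15.08
position: [0.5203, -0.2778, 0.0332]
tool_rot: [0.096, 0.706, -0.084, 0.697]
ft_force: [-3.7, 7.7, 15.3]
grip_width: 0.0098
pos [ 0.5203 -0.2778  0.0332] yaw 75.33244870557493 tilt 1.1986242327172638
tool shift mm [ 0.6  1.3 -1.8] turn deg [-0.2 -0.9 -0.8] rows 1
   [ 0.6  1.3 -1.8] [-0.16 -0.85 -0.84]
fix pos mm [ 46.81 -36.38  33.17] f [-5.5  6.5 19.1] m [ 0.72  0.71 -0.05] centroid x,y 12.4 -20.3 t 15.075 w 0.009789994894755214
```

Both fences seem to be in contact, but the tool has tipped about 0.9° in roll and pitch. I'll level it again, with more down-pressure while pushing.

```bash
python3 -m inch '[[0,[3,-1,1],[0.1,-0.9,-0.9]],[0,[3,-1,1],[0,0,0]],[0,[3,-1.5,1.5],[0,0,0]]]'
python3 - <<'E'
from h import *
plan([.5189,-.2761,0.0326],75.5); st()
E
```

```text
time: 15.45
position: [0.5204, -0.2778, 0.0326]
tool_rot: [0.092, 0.704, -0.089, 0.699]
ft_force: [-7.6, 9.0, 27.0]
grip_width: 0.0097
pos [ 0.5204 -0.2778  0.0326] yaw 75.32865111297609 tilt 0.48111819898117614
tool shift mm [ 0.   1.3 -1.9] turn deg [-0.2 -0.4 -0.2] rows 1
   [ 0.   1.3 -1.9] [-0.17 -0.42 -0.23]
fix pos mm [ 46.86 -36.34  32.6 ] f [-9.6  6.8 30.8] m [0.97 1.13 0.03] centroid x,y 16.5 -6.0 t 15.45 w 0.009655998783253465
```

```bash
python3 -m inch '[[0,[3,-3,3],[0,-0.4,-0.3]],[0,[3,-4,4],[0,0,-0.1]],[0,[3,-4,4],[0,0,-0.1]]]'
python3 - <<'E'
from h import *
plan([.5189,-.2761,0.0326],75.5); st()
E
```

```text
time: 15.82
position: [0.5203, -0.2778, 0.0325]
tool_rot: [0.096, 0.709, -0.084, 0.693]
ft_force: [-8.1, 14.4, 31.2]
grip_width: 0.0094
pos [ 0.5203 -0.2778  0.0325] yaw 75.3316710101327 tilt 1.6260865490589245
tool shift mm [-0.1  1.3 -1.8] turn deg [-0.2 -1.4 -0.8] rows 1
   [-0.1  1.3 -1.8] [-0.16 -1.42 -0.79]
fix pos mm [ 46.81 -36.32  32.46] f [-11.4  11.9  35. ] m [1.4  1.59 0.06] centroid x,y 9.9 -18.0 t 15.825 w 0.009447752657661025
```

```bash
python3 -m inch '[[0,[3,-4,4],[0.2,-1.6,-1]],[0,[3,-4,4],[0.2,-0.8,-0.5]],[0,[3,-4,4],[0.2,-0.8,-0.5]]]'
python3 - <<'E'
from h import *
plan([.5189,-.2761,0.0326],75.5); st()
E
```

```text
time: 16.2
position: [0.5209, -0.2781, 0.0322]
tool_rot: [0.092, 0.699, -0.094, 0.703]
ft_force: [-5.9, 13.1, 31.5]
grip_width: 0.0097
pos [ 0.5209 -0.2781  0.0322] yaw 74.85425916270033 tilt 0.35933192597638736
tool shift mm [-0.4  1.4 -2.5] turn deg [-0.6  0.3  0.2] rows 1
   [-0.4  1.4 -2.5] [-0.65  0.32  0.16]
fix pos mm [ 47.47 -36.46  32.18] f [-9.  11.2 35.3] m [2.17 2.17 0.27] centroid x,y -18.1 7.3 t 16.2 w 0.00965945779322209
```

```bash
python3 -m inch '[[0,[2,-3,3],[-0.7,-0.2,-0.2]],[0,[2,-3,3],[0,-0.6,-0.4]],[0,[2,-3,3],[0,-0.6,-0.4]]]'
python3 - <<'E'
from h import *
plan([.5189,-.2761,0.0326],75.5); st()
E
python3 -m inch '[[0,[2,-3,3],[-0.3,-0.6,-0.4]],[0,[2,-3,3],[-0.1,-0.6,-0.4]]]'
python3 - <<'E'
from h import *
plan([.5189,-.2761,0.0326],75.5); st()
E
```

```text
time: 16.58
position: [0.521, -0.2781, 0.0322]
tool_rot: [0.087, 0.698, -0.091, 0.705]
ft_force: [-4.2, 9.9, 21.3]
grip_width: 0.0099
pos [ 0.521  -0.2781  0.0322] yaw 75.49670010375222 tilt 0.6075755875196508
tool shift mm [-0.5  1.4 -2.6] turn deg [-0.   0.5  0.3] rows 1
   [-0.5  1.4 -2.6] [-0.    0.54  0.27]
fix pos mm [ 47.58 -36.49  32.16] f [-6.5  8.5 25.1] m [1.72 1.59 0.01] centroid x,y -19.2 10.6 t 16.575 w 0.009937391960256012
time: 16.82
position: [0.5212, -0.2782, 0.0321]
tool_rot: [0.084, 0.696, -0.091, 0.707]
ft_force: [-5.6, 9.2, 23.8]
grip_width: 0.0093
pos [ 0.5212 -0.2782  0.0321] yaw 75.74859585499475 tilt 1.0492152179629002
tool shift mm [-0.5  1.5 -2.8] turn deg [0.3 1.  0.4] rows 1
   [-0.5  1.5 -2.8] [0.25 0.96 0.43]
fix pos mm [ 47.79 -36.52  32.12] f [-7.7  7.5 27.6] m [ 1.91  1.74 -0.11] centroid x,y -15.5 23.0 t 16.825 w 0.009347332362633251
```

The yaw moment Mz reads +0.27 / 0.01 / −0.11 at yaw 74.85 / 75.50 / 75.75. Zero is at 75.5, so that is flush, and it agrees with the vision. The x push could still be mostly friction under the heavy down-force, though. I'll ease the down-force and push both ways.

```bash
python3 -m inch '[[0,[0.5,-2,3],[0.25,1,0.4]],[0,[0.5,-2,3],[0,0,0]],[0,[0.5,-2,3],[0,-0.2,-0.2]]]'
python3 - <<'E'
from h import *
plan([.5189,-.2761,0.0326],75.5); st()
E
python3 -m inch '[[0,[0.5,-2,3],[0,-0.3,-0.2]],[0,[0.5,-3,4],[0,-0.3,-0.2]],[0,[0.5,-3,4],[0,-0.3,-0.2]]]'
python3 - <<'E'
from h import *
plan([.5189,-.2761,0.0326],75.5); st()
E
```

```text
time: 17.2
position: [0.5212, -0.2781, 0.0327]
tool_rot: [0.092, 0.708, -0.085, 0.695]
ft_force: [-6.2, 7.0, 13.7]
grip_width: 0.0093
pos [ 0.5212 -0.2781  0.0327] yaw 75.53901302158528 tilt 1.146450805675266
tool shift mm [ 0.2  1.3 -2.7] turn deg [ 0.  -1.1 -0.4] rows 1
   [ 0.2  1.3 -2.7] [ 0.04 -1.06 -0.44]
fix pos mm [ 47.72 -36.37  32.73] f [-7.7  5.2 17.5] m [0.6  0.92 0.01] centroid x,y 22.7 -16.4 t 17.2 w 0.009323044461512482
time: 17.58
position: [0.5212, -0.2781, 0.0329]
tool_rot: [0.094, 0.711, -0.083, 0.692]
ft_force: [-6.7, 9.8, 16.1]
grip_width: 0.0095
pos [ 0.5212 -0.2781  0.0329] yaw 75.55836278206199 tilt 1.7369492497981731
tool shift mm [ 0.4  1.4 -2.7] turn deg [ 0.1 -1.6 -0.7] rows 1
   [ 0.4  1.4 -2.7] [ 0.07 -1.6  -0.68]
fix pos mm [ 47.73 -36.4   32.87] f [-9.   7.8 19.9] m [0.85 1.07 0.  ] centroid x,y 22.9 -24.3 t 17.575 w 0.00948016561672894
```

Position is now steady at (47.7, −36.4) under pushes well above friction, so both fences are in contact. I'll raise the push, bias against the tipping, and finish level.

```bash
python3 -m inch '[[0,[1.5,-4,5],[0.1,-2.2,-1.1]],[0,[1.5,-5,6],[0,-0.8,-0.5]],[0,[1.5,-5,6],[0,-0.8,-0.5]],[0,[1.5,-5,6],[0,-0.8,-0.5]]]'
python3 - <<'E'
from h import *
plan([.5189,-.2761,0.0326],75.5); st()
E
```

```text
time: 18.08
position: [0.5211, -0.2781, 0.0321]
tool_rot: [0.09, 0.701, -0.09, 0.702]
ft_force: [-8.0, 14.2, 25.8]
grip_width: 0.0095
pos [ 0.5211 -0.2781  0.0321] yaw 75.40544915452429 tilt 0.08776604948234484
tool shift mm [-0.5  1.4 -2.6] turn deg [-0.1  0.1 -0. ] rows 1
   [-0.5  1.4 -2.6] [-0.09  0.09 -0.01]
fix pos mm [ 47.62 -36.46  32.07] f [-11.3  11.7  29.6] m [1.98 1.88 0.06] centroid x,y 1.1 -0.6 t 18.075 w 0.009504677379116741
```

Tilt is 0.1°, the centroid is centred, and the pushes are −11 and +12 N. I'll check it in the cameras.

```bash
python3 - <<'E'
from h import *
ps,a=shot("scene","s5.png"); pd,b=shot("side","d5.png"); st()
def crop(im,p,n):
    c=proj(p,[.53,-.29,.03]); x,y=int(c[0]),int(c[1]); k=im[y-45:y+45,x-60:x+60]
    return cv2.resize(k[:,:,::-1],None,fx=5,fy=5,interpolation=cv2.INTER_CUBIC)[:, :400*2]
A=crop(a,ps,0);B=crop(b,pd,1)
cv2.imwrite("pics/chk.png",cv2.resize(np.hstack([A,B]),(800,300)))
cv2.imwrite("pics/side5c.png",B)
E
```

```text
fix pos mm [ 47.65 -36.44  32.08] f [-12.   11.1  29.1] m [2.   1.92 0.13] centroid x,y 4.0 3.6 t 18.175 w 0.009295871470795627
```

View pics/chk.png

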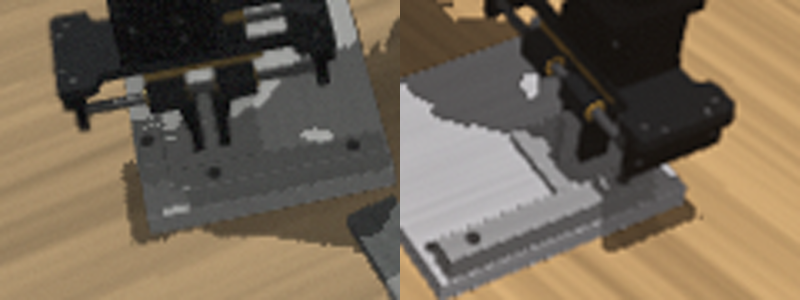

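Both views show the bracket seated in the corner against the side fence and the far fence, still in the jaws, with no visible gap. The final, firmer push comes next.

```bash
python3 -m inch '[[0,[1,-7,8],[-0.1,-1.1,-0.7]],[0,[1,-7,8],[-0.05,-1.1,-0.7]],[0,[1,-7,8],[0,-1.1,-0.7]],[0,[1,-7,8],[0,-1.1,-0.7]]]'
python3 - <<'E'
from h import *
plan([.5189,-.2761,0.0326],75.5); st()
E
```

```text
time: 18.68
position: [0.5212, -0.2782, 0.0321]
tool_rot: [0.09, 0.699, -0.09, 0.704]
ft_force: [-8.0, 18.7, 27.2]
grip_width: 0.0099
pos [ 0.5212 -0.2782  0.0321] yaw 75.42658606479606 tilt 0.4076199383403808
tool shift mm [-0.5  1.4 -2.7] turn deg [-0.1  0.4 -0. ] rows 1
   [-0.5  1.4 -2.7] [-0.07  0.41 -0.03]
fix pos mm [ 47.73 -36.49  32.09] f [-12.5  16.1  31. ] m [2.66 2.41 0.09] centroid x,y -9.3 -2.5 t 18.675 w 0.009940804195566793
```

```bash
python3 -m inch '[[0,[0.5,-6,10],[-0.1,-0.5,-0.6]],[0,[0.5,-6,10],[-0.05,-0.9,-0.6]],[0,[0.5,-6,10],[-0.05,-0.9,-0.6]]]'
python3 - <<'E'
from h import *
plan([.5189,-.2761,0.0326],75.5); st(); imaging.camera("side"); st()
E
```

```text
time: 19.05
position: [0.5213, -0.2781, 0.032]
tool_rot: [0.09, 0.708, -0.086, 0.695]
ft_force: [-14.7, 15.5, 26.5]
grip_width: 0.0095
pos [ 0.5213 -0.2781  0.032 ] yaw 75.7146018599098 tilt 1.0909967427273293
tool shift mm [-0.5  1.4 -2.8] turn deg [ 0.2 -1.1 -0.1] rows 1
   [-0.5  1.4 -2.8] [ 0.22 -1.08 -0.14]
fix pos mm [ 47.82 -36.44  32.01] f [-18.1  11.3  30.3] m [ 1.78  2.7  -0.14] centroid x,y 12.4 -4.6 t 19.05 w 0.009504805714098199
fix pos mm [ 47.8  -36.43  31.97] f [-18.2  11.4  31.1] m [ 1.71  2.61 -0.13] centroid x,y 15.2 -7.3 t 19.1 w 0.009633647696242307
```

```bash
python3 -m inch '[[0,[0.5,-7,10],[0.25,-2.0,-0.8]],[0,[0.5,-7,10],[0.05,-1.2,-0.7]],[0,[0.5,-7,10],[0.03,-1.15,-0.7]]]'
python3 - <<'E'
from h import *
plan([.5189,-.2761,0.0326],75.5); st(); imaging.camera("side"); st()
E
```

```text
time: 19.48
position: [0.5213, -0.2782, 0.0319]
tool_rot: [0.091, 0.705, -0.089, 0.698]
ft_force: [-12.8, 18.6, 26.7]
grip_width: 0.0094
pos [ 0.5213 -0.2782  0.0319] yaw 75.41332953809459 tilt 0.5570139022090678
tool shift mm [-0.7  1.4 -2.9] turn deg [-0.1 -0.5 -0.1] rows 1
   [-0.7  1.4 -2.9] [-0.09 -0.54 -0.13]
fix pos mm [ 47.86 -36.44  31.92] f [-17.   14.8  30.5] m [2.23 2.82 0.13] centroid x,y 2.4 -9.6 t 19.475 w 0.009436966312663735
fix pos mm [ 47.83 -36.44  31.89] f [-16.4  14.1  29.7] m [2.28 2.82 0.04] centroid x,y -0.9 -3.7 t 19.525 w 0.0095420646942073
```

```bash
python3 - <<'E'
from h import *
for _ in range(5): imaging.camera("side")
st(); plan([.5189,-.2761,0.0326],75.5)
print(robot.hand_in())
E
```

```text
fix pos mm [ 47.84 -36.43  31.88] f [-16.8  14.1  30.7] m [2.26 2.86 0.06] centroid x,y 0.0 -4.5 t 19.775 w 0.009644359251042059
pos [ 0.5213 -0.2781  0.0319] yaw 75.4180505611421 tilt 0.5599352255966774
tool shift mm [-0.7  1.4 -2.8] turn deg [-0.1 -0.5 -0.1] rows 1
   [-0.7  1.4 -2.8] [-0.08 -0.55 -0.13]
the job is handed in; nothing more can be done
None
```

I picked the grey tabbed bracket off the rack and set it on the bed, about 40 mm clear of both fences. There I pressed it level with about 34 N, then slid it flat into the corner. I handed the job in at about 19.8 s, still gripping the bracket and pushing it against both fences.

**Checks that passed at the end:**
- **Push:** it was steady at about 17 N against the far fence and 14 N against the side fence, with about 31 N down. The load was centred on the base, within 5 mm.
- **Flushness:** the yaw was within 0.1° of the fixture's measured direction, with almost no yaw moment left. The last camera view, taken before the final firmer push, showed no visible gap at either fence.

**Checks that were off or uncertain:**
- **Position:** the tool stopped 2.8 mm (far fence) and 1.4 mm (side fence) beyond the home position I worked out from the cameras. Part of that fits the 2 mm calibration and the bracket's offset in the grip. Across the last pushes it crept about 0.1 mm.
- **Tilt:** the tool itself was pitched 0.55°, which I took to be the tab pivoting slightly in the pads. I judged the bracket level from the centred load, not from a direct view.
- **Load reading:** the load-centre figures assume the force sensor's reference is 0.17 m above the tip. I inferred that from the readings.
- **Slip:** the tip ended about 0.7 mm lower than when it was first bedded, so the fingers may have slid a little down the tab.

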